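# Lay the rinsed stirrer shafts in the V-groove drying rack

### The arm

A 7-joint arm with a two-finger parallel gripper is mounted at the origin on a cart in front of the work surface, level with it; the furniture and walls round the work are solid. World frame = base frame: x ahead of the robot, y to its left, z up, the work surface at z = 0. Lengths are in m, angles in rad, forces in N, time in s.
With the tool pointing down it reaches from about 0.35 to 0.9 m from the base axis. Payload 19.9 kg.
Tool frame: the origin (TCP) lies at the very end of the fingers, on their centre line; the grasp point (between the pads) lies behind it (arm.hold_point_z is the x of the grasp point in the tool frame, in m); x points along the fingers, y is the direction in which the jaws open and shut, and the axes are right-handed (so a half turn about x gives the same grasp; the last joint's range is limited). The gripper opens to 85 mm and grips with 20 to 120 N. Pads are 22 mm wide; open, the fingers measure 114 mm over their backs; the gripper's body (76 mm by 85 mm) begins 54 mm behind the grasp point. The pads swing forward as they close: fully open they stand 13 mm farther back than shut.
Start: joints at [-1.262, 0.417, -0.01, 1.614, 0.005, 1.111, -0.053], TCP at [0.214, 0.587, 0.231] pointing down, gripper open.
Joint ranges: [-2.81, 2.81], [-0.39, 2.02], [-1.27, 1.25], [0.06, 2.57], [-1.19, 4.33], [0.19, 2], [-2.82, 2.82]. Speed limits (rad/s): [1.89, 1.89, 2.39, 2.39, 3.01, 3.01, 3.01].

### API

Orientations are given as a 3x3 rotation matrix whose columns are the frame's x, y, z axes.
In Python, from cell import arm gives the robot as it stands.
- The arm moves only by the shell command python3 -m handwheel 'ROWS' [FORCE]. ROWS is JSON, one flat list of numbers, 7 for each row, row after row: the shift along the world's x, y, z in mm, then the turn, a rotation vector about the world's x, y, z in units of 8 degrees (1.0 is 8 degrees), then the opening, from -1 (shut) to 1 (fully open), so that 0 is half open. A call has 1 to 20 rows; each row shifts and turns the pose as measured when the row begins; what a row does not reach is not made up. A row lasts 1/10 s, in which the tool goes at most 50 mm and 8.59 degrees, less where a joint would pass 70% of its speed; a pose out of reach is approached as far as the arm can. A call is refused whole if a number of a shift passes 50 or a number of a turn 1, either way. A call with a gripper value outside its range is refused whole. The fingers move at their own pace and stop on an object; FORCE is the grip in N (left out, the last holds). Time passes only in rows, so rows that do not move let the fingers close. It gives the time, the measured TCP pose, the force and the opening at its end, in the units of the state.
- arm.read_state(): the state, without advancing time (a new reading comes with each control period).
- arm.camera(name): name is "scene" or "top" or "wrist"; returns the picture (384x512x3 uint8, red, green, blue); there is no depth.
- arm.get_calibration(name): a dict with "intrinsics" (3x3 intrinsics, pixels), "k1" (the pictures are not rectified: a ray, as slopes to the right and down, at radius r is drawn at 1 + k1 r^2 times it, then the intrinsics apply), "xyz" and "orientation" of the camera in the world. Camera axes: x right, y down, z forward; pixel columns grow to the right and rows downward; lengths in m; the calibration is good to about 2 mm. A picture is of the moment at which its call begins: read the wrist's pose just before it. get_calibration takes no time and is no camera call; for the wrist camera it gives the pose at the moment of the call.
- arm.finish_job(): hands the job in, once; it reports no verdict.
Trained networks look in the newest picture that a camera, given by its name, has taken for a name from the list of things; names that differ only in an ending like _2 or _b are one class to them, and where a whole thing is asked for, a point or a joint stands for the part that bears it (a point fixed in the world has none). Each returns a list of dicts, best first, with "confidence" (0 to 1); they miss things now and then, are a little off and sometimes report something else, mostly with a low value. They report only what shows in the picture. A call takes as long as a camera call.
- arm.outline_of(camera, label): "region" (384x512 bool, what is visible of it) and "box" ([left, top, right, bottom] in pixels, round what is visible of it).
The state is a dict: "clock": time; "joints": joint angles; "dq": joint speeds; "tau": joint torques, N m; "position": TCP position; "eef_rot": TCP orientation; "force": force on the tool from outside, world axes, zero at the start; "torque": the same for the moment, N m; "opening": opening from 0.0 (shut) to 1.0 (fully open).
Only numpy, scipy, OpenCV 4.12 (cv2) and the standard library are available. Lean on these libraries where they do the work, as an engineer would, in place of code of your own. Each camera call takes 0.05 s, during which the arm holds its last target. There are 200 camera calls.

### The job

Two rinsed overhead-stirrer shafts lie on the bench; lay both crosswise over the white drying rack, each in one of its two empty pairs of V-grooves, as the shaft stored there already lies: cradled by both rails, with the impeller hanging free just beyond a rail. Impellers are heavy, so take each shaft close to the point where it balances (nearer the impeller than the bar's middle), carry it about level and lay it down without dropping it; leave the stored shaft and the things around alone.

Things in the scene. Friction and masses are not known exactly. Their poses are not given: they have to be found in the camera images.
- rack: White plastic drying rack, fixed. Two rails, 10 mm thick, 216 long, 64 high, run along its y axis, middle planes at x = -50 and +50 mm. Each has three 90-degree V-notches, 32 mm wide, 16 deep, at y = -80, 0, +80; opposite notches form a groove pair along x. 8 mm tie rods join the rails at y = -40, +40, 20 mm up. Origin on the bench under its centre, z up; x points away from the robot within 0.25 rad.
- groove_middle (a point): Middle groove pair, empty at the start: the point half-way between the rails on the centre line of a 10 mm shaft seated there, 55 mm above the bench. x runs along the groove from rail to rail, z up. A shaft may be laid either way round.
- groove_right (a point): The end groove pair at the rack's y = -80 mm (right as the robot sees it), empty at the start: same point and axes. The third pair, at y = +80 mm, holds the stored shaft.
- propeller_shaft: Steel stirrer shaft: plain round bar, 10 mm thick, 240 mm long, with a propeller of four slanted blades (60 mm across) fixed at one end; loose. Origin on the centre line at mid-length, x towards the propeller. It lies on two blades and its plain end, sloping up to the propeller by 0.09 rad. 0.19 to 0.28 kg.
- propeller_shaft_grip (a point): Point on the propeller shaft's centre line, 72 mm from the hub's centre, about where it balances; x along the shaft towards the propeller. The propeller's weight varies: the true balance point lies 58 to 84 mm from the hub's centre. About 19 mm above the bench at the start.
- propeller_shaft_hub (a point): Centre of the propeller's hub (20 mm round; hub and blades take 18 mm along the shaft), 111 mm from the shaft's mid-length. Same axes.
- turbine_shaft: Steel stirrer shaft: plain round bar, 10 mm thick, 240 mm long, with a turbine fixed at one end: a 39 mm disc with six straight blades, 54 mm across; loose. Origin on the centre line at mid-length, x towards the turbine. It lies on two blades and its plain end, sloping up to the turbine by 0.08 rad. 0.21 to 0.30 kg.
- turbine_shaft_grip (a point): Point on the turbine shaft's centre line, 63 mm from the hub's centre, about where it balances; x along the shaft towards the turbine. The turbine's weight varies: the true balance point lies 54 to 77 mm from the hub's centre. About 19 mm above the bench at the start.
- turbine_shaft_hub (a point): Centre of the turbine's hub (20 mm round, 18 mm along the shaft), 111 mm from the shaft's mid-length. Same axes.
- stored_shaft: Third such shaft, with a three-bladed propeller, already lying in the rack's groove pair at y = +80 mm, the propeller beyond the rail at x = +50 mm. Loose; to be left alone. Origin at the bar's mid-length, x axis towards the propeller.
- beaker: Small clear beaker, 48 mm across and 58 mm high, loose, in front of the water bath's left end; to be left alone. Origin under its centre.
- reagent_bottle: Reagent bottle with a screw cap, 56 mm across and 104 mm high, loose, at the left of the work; to be left alone. Origin under its centre.
- bench_timer: Bench timer, 66 x 66 x 21 mm, loose, behind the left of the work; to be left alone. Origin under its centre.

How it is judged:
By the outcome, as a careful person would: the job done as asked, in the order asked, and still so for the second after the job is handed in, with the robot touching nothing.
It also fails if it takes over 64 s, if anything falls off the work surface, if the arm or the gripper's body presses on something with over 40 N, if the wrist force passes 120 N, or if a joint passes its speed limit or range.

## Working session

There is one attempt and no reset: what is moved stays moved. The work goes in short steps, Python scripts to look and compute and a shell command to move; the robot and the scene stay as the last step left them, time stands still between calls to the robot, and variables do not carry over. Pictures are saved under pics/ and viewed, about 8 in all and at most 12, crops included, and the job is handed in when it is done.

```bash
mkdir -p pics; ls
cat > h.py <<'E'
import numpy as np, cv2
from cell import arm
def snap(n,f=None):
    im=arm.camera(n)
    if f: cv2.imwrite('pics/'+f,im[:,:,::-1])
    return im
def ray(c,px):
    px=np.atleast_2d(px).astype(float); K=np.array(c['intrinsics'])
    d=np.stack([(px[:,0]-K[0,2])/K[0,0],(px[:,1]-K[1,2])/K[1,1]],1); u=d.copy()
    for _ in range(20): u=d/(1+c['k1']*(u**2).sum(1,keepdims=True))
    v=np.c_[u,np.ones(len(u))]@np.array(c['orientation']).T
    return np.array(c['xyz']),v
def toz(c,px,z):
    o,v=ray(c,px); t=(np.asarray(z)-o[2])/v[:,2]
    return o+v*t[:,None]
def proj(c,P):
    P=np.atleast_2d(P); q=(P-np.array(c['xyz']))@np.array(c['orientation']); u=q[:,:2]/q[:,2:]
    u=u*(1+c['k1']*(u**2).sum(1,keepdims=True)); K=np.array(c['intrinsics'])
    return u*[K[0,0],K[1,1]]+[K[0,2],K[1,2]]
E
python3 - <<'E'
from h import *
a=snap('top','top.png'); 
for n in ['rack','propeller_shaft','propeller_shaft_hub','turbine_shaft','stored_shaft','beaker','reagent_bottle','bench_timer']:
    for r in arm.outline_of('top',n)[:2]: print(n,round(r['confidence'],2),r['box'],r['region'].sum())
b=snap('scene','scene.png')
print(arm.get_calibration('top'),arm.get_calibration('scene'))
print(arm.read_state(),arm.hold_point_z)
E
```

```text
pics
rack 0.69 [236.2, 181.9, 307.6, 226.2] 923
propeller_shaft 0.57 [334.4, 167.4, 359.0, 213.0] 105
propeller_shaft_hub 0.54 [334.6, 171.2, 367.7, 242.8] 226
turbine_shaft 0.86 [171.6, 167.2, 202.0, 238.5] 316
stored_shaft 0.56 [239.0, 168.1, 255.6, 254.0] 387
beaker 0.59 [201.7, 134.5, 218.4, 151.4] 198
reagent_bottle 0.6 [96.3, 176.9, 128.9, 194.8] 390
bench_timer 0.57 [146.1, 135.2, 166.5, 155.5] 359
{'intrinsics': array([[411.18281276,   0.        , 257.61950549],
       [  0.        , 411.18281276, 184.83833054],
       [  0.        ,   0.        ,   1.        ]]), 'k1': -0.08298186242292926, 'xyz': array([0.35196686, 0.05209937, 1.31274243]), 'orientation': array([[ 0.00471425, -0.98976459,  0.14263182],
       [-0.99990745, -0.00648602, -0.0119596 ],
       [ 0.0127623 , -0.14256224, -0.98970356]])} {'intrinsics': array([[489.93112952,   0.        , 254.79193598],
       [  0.        , 489.93112952, 192.46736559],
       [  0.        ,   0.        ,   1.        ]]), 'k1': -0.2075801447652258, 'xyz': array([-0.001705  , -1.03591578,  0.784473  ]), 'orientation': array([[ 0.89
[... 247 characters left out ...]
4, -0.05304124]), 'dq': array([-3.00815668e-04, -9.09945484e-04, -2.41561443e-04,  4.13754159e-04,
       -5.10861823e-05, -5.67458690e-04, -3.21110708e-04]), 'tau': array([-5.74788846e-04, -8.63683748e+01,  6.77885860e-01, -4.34973621e+01,
        1.92089175e-02,  2.44409181e-03,  1.30497750e-05]), 'position': array([0.2141645 , 0.58714224, 0.23124543]), 'eef_rot': array([[ 1.35832811e-07,  3.42726262e-01,  9.39435314e-01],
       [-9.47917017e-05,  9.39435310e-01, -3.42726260e-01],
       [-9.99999996e-01, -8.90041186e-05,  3.26152117e-05]]), 'force': array([0.21398154, 0.75868769, 0.30645699]), 'torque': array([ 0.00133276,  0.03248856, -0.00889176]), 'opening': 1.000040396735041} -0.0187
```

View pics/top.png

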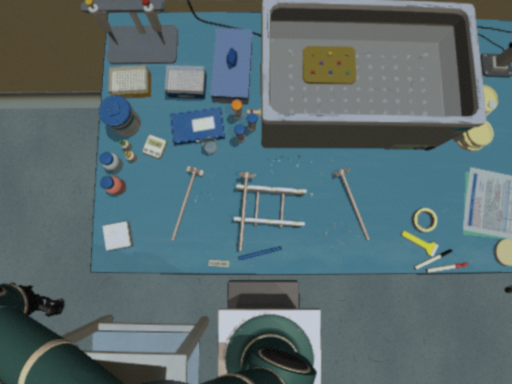

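View pics/scene.png

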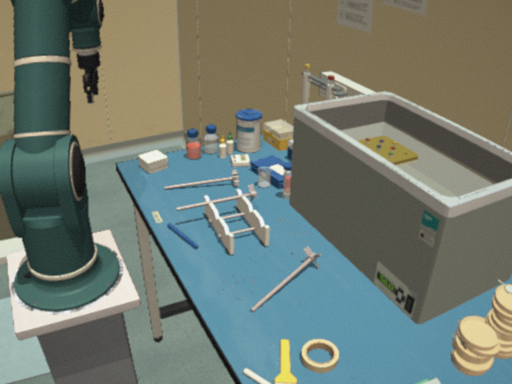

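Run:
```python
from h import *
im=cv2.imread('pics/top.png')
cv2.imwrite('pics/c1.png',cv2.resize(im[155:265,160:380],None,fx=3.6,fy=3.6,interpolation=cv2.INTER_CUBIC))
c=arm.get_calibration('top')
snap('top')
for n,tip in (('turbine_shaft',.0),('propeller_shaft',.0)):
    for nn in (n,n+'_grip'):
        for r in arm.outline_of('top',nn)[:1]:
            ys,xs=np.nonzero(r['region']); print(nn,r['confidence'],r['box'],len(xs))
print(toz(c,[[194,171],[174,239],[341,173],[367,240]],[.03,.005,.03,.005]).round(3))
print('bath front bottom/top',toz(c,[[262,147],[262,122],[478,147]],[0,.25,0]).round(3))
```

```text
turbine_shaft 0.72 [173.1, 169.4, 205.5, 238.3] 278
propeller_shaft 0.81 [331.4, 171.7, 369.9, 237.4] 296
propeller_shaft_grip 0.85 [336.0, 172.0, 366.6, 237.2] 141
[[ 0.58   0.238  0.03 ]
 [ 0.366  0.3    0.005]
 [ 0.577 -0.229  0.03 ]
 [ 0.365 -0.313  0.005]]
bath front bottom/top [[ 0.666  0.022  0.   ]
 [ 0.675  0.028  0.25 ]
 [ 0.675 -0.708  0.   ]]
```

View pics/c1.png

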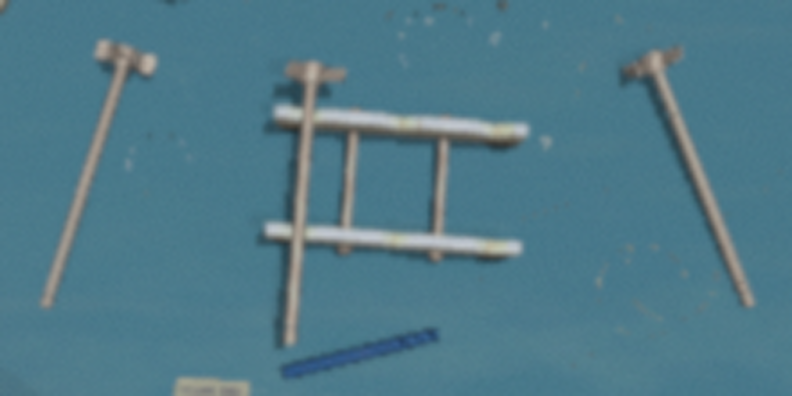

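Run:
```python
from h import *
c=arm.get_calibration('top')
f=lambda l:np.array(l)/3.6+[159.6,154.6]
for n,d in (('turb',63),('prop',72)):
    e=f([[123,57],[46,303]] if n=='turb' else [[655,62],[750,303]])
    P=toz(c,e,[.026,.005]); v=P[0]-P[1]; L=np.linalg.norm(v); g=P[0]-v/L*d/1000
    print(n,P.round(4).tolist(),'L',L.round(4),'yaw',np.degrees(np.arctan2(v[1],v[0])).round(1),'grip',g.round(4))
R=toz(c,f([[276,108],[526,128],[267,228],[520,246]]),.064); print(R.round(4))
ax=(R[0]-R[1])+(R[2]-R[3]); print('centre',R.mean(0).round(4),'yaw',np.degrees(np.arctan2(-ax[0],ax[1])).round(2), np.linalg.norm(R[0]-R[1]),np.linalg.norm(R[2]-R[3]))
S=toz(c,f([[313,70],[290,345]]),.055); v=S[0]-S[1]; print('stored',S.round(4),np.degrees(np.arctan2(v[1],v[0])),np.linalg.norm(v))
```

```text
turb [[0.5823, 0.2397, 0.026], [0.3664, 0.305, 0.005]] L 0.2265 yaw -16.8 grip [0.5223 0.2579 0.0202]
prop [[0.5812, -0.2315, 0.026], [0.369, -0.3163, 0.005]] L 0.2294 yaw 21.8 grip [ 0.5146 -0.2581  0.0194]
[[ 0.5322  0.1025  0.064 ]
 [ 0.5164 -0.1108  0.064 ]
 [ 0.43    0.1089  0.064 ]
 [ 0.4159 -0.1046  0.064 ]]
centre [ 0.4736 -0.001   0.064 ] yaw -4.01 0.2138692749708965 0.21394114544585094
stored [[0.5668 0.0714 0.055 ]
 [0.3323 0.0888 0.055 ]] -4.2426882729162525 0.23514927696793417
```

```bash
python3 -m handwheel '[31,-33,-8,0,0,0.4,1,31,-33,-8,0,0,0,1,31,-33,-8,0,0,0,1,31,-33,-8,0,0,0,1,31,-33,-8,0,0,0,1,31,-33,-8,0,0,0,1,31,-33,-8,0,0,0,1,31,-33,-8,0,0,0,1,31,-33,-8,0,0,0,1,29,-32,-8,0,0,0,1,0,0,0,0,0,0,1]'
python3 - <<'E'
from h import *
s=arm.read_state();c=arm.get_calibration('wrist');print(s['position'],s['eef_rot'].round(3),s['clock'])
snap('wrist','w1.png')
for n in ['turbine_shaft','turbine_shaft_hub']:
    for r in arm.outline_of('wrist',n)[:2]: print(n,r['confidence'],r['box'],r['region'].sum())
print(c)
E
```

```text
clock: 1.85
position: [0.5297, 0.2438, 0.1497]
eef_rot: [[0.002, 0.283, 0.959], [0.003, 0.959, -0.283], [-1.0, 0.004, 0.001]]
force: [-1.7, -0.5, -0.4]
opening: 0.995
[0.52970131 0.24376609 0.14973015] [[ 0.002  0.283  0.959]
 [ 0.003  0.959 -0.283]
 [-1.     0.004  0.001]] 1.85
turbine_shaft 0.93 [233.8, 0.6, 287.9, 249.4] 3411
turbine_shaft 0.64 [3.6, 117.9, 121.9, 269.8] 5013
{'intrinsics': array([[290.23132233,   0.        , 250.77269697],
       [  0.        , 290.23132233, 194.66148837],
       [  0.        ,   0.        ,   1.        ]]), 'k1': 0.025455226337133617, 'xyz': array([0.45975946, 0.26306017, 0.29248793]), 'orientation': array([[ 0.28259798,  0.91827022,  0.27734129],
       [ 0.95922895, -0.27181173, -0.07744808],
       [ 0.00426635,  0.28792046, -0.95764482]])}
```

View pics/w1.png

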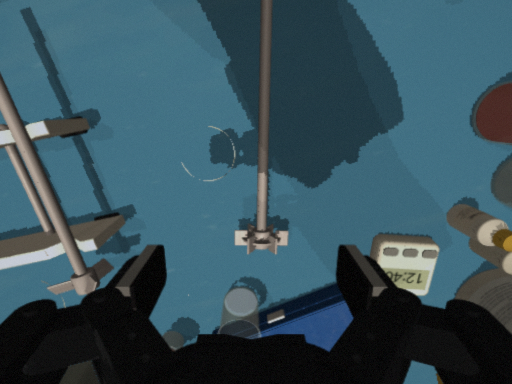

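Run:
```python
from h import *
c=arm.get_calibration('wrist')
P=toz(c,[[262,238],[262.5,205],[266,5]],[.024,.021,.010]); print(P.round(4))
v=P[0]-P[2]; v/=np.linalg.norm(v); print('yaw',np.degrees(np.arctan2(v[1],v[0])),'grip',(P[0]-v*.063).round(4))
print('tool',arm.read_state()['position'])
print('bar bottom of rail end', toz(c,[[123,218]],.064), 'stored hub',toz(c,[[87,281]],.055))
```

```text
[[0.5814 0.2463 0.024 ]
 [0.5485 0.2559 0.021 ]
 [0.3809 0.3054 0.01  ]]
yaw -16.429180113709794 grip [0.5211 0.264  0.0198]
tool [0.52616077 0.25002493 0.15056899]
bar bottom of rail end [[0.51249315 0.14243017 0.064     ]] stored hub [[0.56335902 0.08145581 0.055     ]]
```

```bash
python3 -m handwheel '[-3,8,-40,0,0,0,1,0,0,-40,0,0,0,1,0,0,-25,0,0,0,1,0,0,0,0,0,0,1,0,0,0,0,0,0,1]' 30
```

```text
clock: 2.5
position: [0.5201, 0.2666, 0.0459]
eef_rot: [[0.004, 0.266, 0.964], [0.012, 0.964, -0.266], [-1.0, 0.013, 0.001]]
force: [0.2, -0.4, 0.2]
opening: 1.001
```

```bash
python3 -m handwheel '[3,-7,-15,0,0,-0.1,1,0,0,-12,0,0,0,1,0,0,-8,0,0,0,1,0,0,0,0,0,0,1,0,0,0,0,0,0,1]'
```

```text
clock: 3.0
position: [0.5246, 0.2611, 0.0121]
eef_rot: [[0.009, 0.279, 0.96], [0.015, 0.96, -0.279], [-1.0, 0.017, 0.004]]
force: [-0.2, -0.2, 0.1]
opening: 1.002
```

```bash
python3 -m handwheel '[-1,-2,-7,-0.1,0.06,0,1,0,0,0,0,0,0,1,0,0,0,0,0,0,0.3,0,0,0,0,0,0,-0.3,0,0,0,0,0,0,-1,0,0,0,0,0,0,-1,0,0,0,0,0,0,-1,0,0,0,0,0,0,-1,0,0,0,0,0,0,-1]' 60
```

```text
clock: 3.9
position: [0.5242, 0.2595, 0.0058]
eef_rot: [[0.001, 0.279, 0.96], [0.001, 0.96, -0.279], [-1.0, 0.001, 0.001]]
force: [0.6, 0.6, -0.9]
opening: 0.092
```

```bash
python3 -m handwheel '[0,0,8,0,0,0,-1,0,0,20,0,0,0,-1,0,0,35,0,0,0,-1,0,0,35,0.08,0.27,0,-1,0,0,35,0.08,0.27,0,-1,0,0,10,0,0,0,-1,0,0,0,0,0,0,-1,0,0,0,0,0,0,-1,0,0,0,0,0,0,-1]' 60
python3 - <<'E'
from h import *
c=arm.get_calibration('wrist');a=snap('wrist');b=snap('scene')
print(arm.read_state()['torque'],c['xyz'],c['orientation'])
cv2.imwrite('pics/w2.png',np.hstack([a[:,100:400],cv2.resize(b[120:312,150:400],None,fx=2,fy=2)])[:,:,::-1])
E
```

```text
clock: 4.8
position: [0.5207, 0.2579, 0.1537]
eef_rot: [[-0.08, 0.278, 0.957], [0.021, 0.961, -0.277], [-0.997, -0.002, -0.083]]
force: [0.3, 0.5, -2.7]
opening: 0.091
[-0.00255714 -0.09421702 -0.00662316] [0.4626723  0.27427058 0.30208372] [[ 0.27734921  0.94013908  0.19803012]
 [ 0.96076743 -0.27100018 -0.05903257]
 [-0.00183262  0.20663352 -0.9784167 ]]
```

View pics/w2.png

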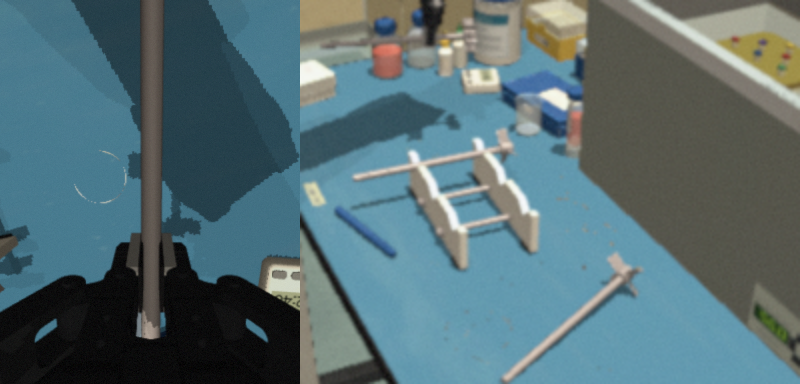

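```bash
cat > tilt.py <<'E'
from h import *
from scipy.optimize import least_squares
def tilt(save=None,rows=range(4,225,6)):
    s=arm.read_state();c=arm.get_calibration('wrist');a=snap('wrist',save).astype(int)
    m=((a[:,:,0]-a[:,:,2])>-8)
    L=[];
    for r in rows:
        col=np.nonzero(m[r,215:290])[0]+215
        if len(col)>8: L.append((r,np.percentile(col,2)-.0,np.percentile(col,98)+1.))
    L=np.array(L); R=s['eef_rot']; hp=s['position']+R[:,0]*arm.hold_point_z
    def bar(p):
        u=R[:,2]*np.cos(p[0])*np.cos(p[2])+np.array(R[:,1])*np.sin(p[2])-R[:,0]*np.sin(p[0])  # p0: up-slope rel. to tool
        b=hp-R[:,0]*p[1]+R[:,1]*p[3]; return b,u/np.linalg.norm(u)
    def res(p):
        b,u=bar(p); t=np.linspace(-.25,.0,60); ax=b+u*t[:,None]
        vd=ax-np.array(c['xyz']); n=np.cross(vd,u); n/=np.linalg.norm(n,axis=1)[:,None]
        o=[]
        for sg,k in ((1,1),(-1,2)):
            q=proj(c,ax+sg*n*.005); i=np.argsort(q[:,1]); o.append(np.interp(L[:,0],q[i,1],q[i,0]))
        o=np.sort(np.array(o),0); return np.r_[o[0]-L[:,1],o[1]-L[:,2]]
    f=least_squares(res,[0,0,0,0],loss='soft_l1'); b,u=bar(f.x)
    print('slope',np.arcsin(u[2]).round(3),'yaw',np.degrees(np.arctan2(u[1],u[0])).round(2),'grip pt',b.round(4),'p',f.x.round(4),'rms',np.sqrt((f.fun**2).mean()).round(2))
    print('tool',s['position'].round(4),'F',s['force'].round(1),s['clock'])
    return b,u
if __name__=='__main__': tilt()
E
python3 tilt.py
```

```text
slope -0.109 yaw -16.27 grip pt [0.5201 0.2577 0.1482] p [-0.0254 -0.0241 -0.0022 -0.0003] rms 0.32
tool [0.5206 0.2579 0.1535] F [-0.5 -0.1 -2.4] 4.9
```

```bash
sed -i 's/R\[:,0\]\*p\[1\]+R/R[:,0]*(-.0055)+R/; s/sg\*n\*.005/sg*n*(.005+p[1])/' tilt.py; python3 tilt.py
```

```text
slope -0.102 yaw -16.27 grip pt [0.5217 0.2573 0.1668] p [-0.0185 -0.0006 -0.0021 -0.0004] rms 0.31
tool [0.5208 0.2579 0.1537] F [ 0.8 -0.7 -1.8] 4.95
```

```bash
python3 -m handwheel '[-2,-15,0,-0.02,-0.1,0.19,-1,-4,-30,0,-0.02,-0.1,0.19,-1,-4,-36,0,-0.02,-0.1,0.19,-1,-4,-36,0,-0.02,-0.1,0.19,-1,-4,-36,0,-0.02,-0.1,0.19,-1,-4,-36,0,-0.02,-0.1,0.19,-1,-4,-30,0,-0.01,-0.1,0.19,-1,-3,-20,0,0,0,0.15,-1,-1,-8,0,0,0,0,-1,0,0,0,0,0,0,-1,0,0,0,0,0,0,-1]'
python3 - <<'E'
from tilt import *
b,u=tilt('w3.png'); s=arm.read_state(); print(s['eef_rot'].round(3))
b2=snap('scene'); 
cv2.imwrite('pics/s3.png',cv2.resize(b2[110:270,140:340],None,fx=3,fy=3)[:,:,::-1])
E
```

```text
clock: 6.1
position: [0.4862, 0.004, 0.1498]
eef_rot: [[0.015, 0.064, 0.998], [-0.006, 0.998, -0.064], [-1.0, -0.005, 0.015]]
force: [0.6, -0.6, -2.4]
opening: 0.089
slope 1.124 yaw 1.28 grip pt [0.4867 0.0138 0.1629] p [1.1104 0.0092 0.0327 0.0098] rms 8.06
tool [0.4862 0.004  0.1498] F [ 0.6 -0.6 -2.4] 6.1
[[ 0.015  0.064  0.998]
 [-0.006  0.998 -0.064]
 [-1.    -0.005  0.015]]
```

View pics/s3.png

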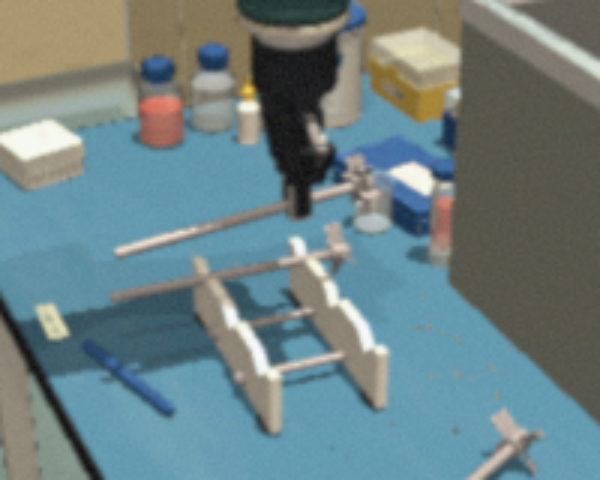

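View pics/w3.png

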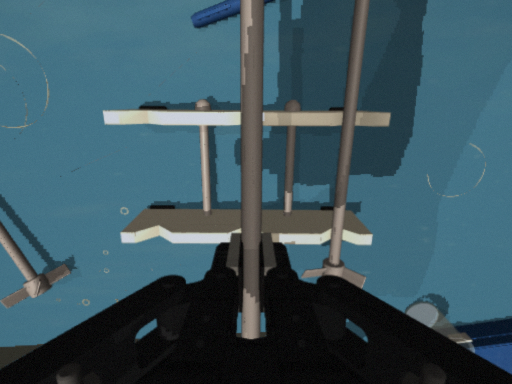

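Run:
```python
from h import *
s=arm.read_state();c=arm.get_calibration('wrist');print(s['position'])
R=toz(c,[[371,239],[123,237],[390,118],[105,117]],.064); print(R.round(4))
ax=(R[0]-R[1])+(R[2]-R[3]); print('centre',R.mean(0).round(4),'yaw',np.degrees(np.arctan2(-ax[0],ax[1])).round(2),np.linalg.norm(R[0]-R[1]),np.linalg.norm(R[2]-R[3]))
c=arm.get_calibration('scene'); o,v=ray(c,np.array([[118,252],[365,185],[298,208]])/3+[139.7,109.7])
u=s['eef_rot'][:,2]; n=np.cross(u,[0,0,1]); n/=np.linalg.norm(n); p=s['position']
P=o+v*(((p-o)@n)/(v@n))[:,None]; print(P.round(4)); d=P[1]-P[0]; print('slope',np.arctan2(d[2],np.hypot(d[0],d[1])),'L',np.linalg.norm(d),'hub dist',np.linalg.norm(P[1,:2]-p[:2]))
cw=arm.get_calibration('wrist'); print('bar px near', toz(cw,[[255,5],[250,225],[250,325]],.163))
```

```text
[0.48629749 0.0043141  0.14974697]
[[ 0.5296  0.1037  0.064 ]
 [ 0.5148 -0.1086  0.064 ]
 [ 0.4295  0.1116  0.064 ]
 [ 0.4154 -0.1025  0.064 ]]
centre [0.4723 0.001  0.064 ] yaw -3.88 0.21283952680832535 0.21455445365318032
[[3.202e-01 1.480e-02 1.479e-01]
 [5.510e-01 2.000e-04 1.676e-01]
 [4.861e-01 4.300e-03 1.571e-01]]
slope 0.08492206197998631 L 0.2320683979867479 hub dist 0.0648293646709769
bar px near [[0.3765952  0.01206604 0.163     ]
 [0.46741065 0.00436826 0.163     ]
 [0.52556471 0.00066605 0.163     ]]
```

```bash
python3 -m handwheel '[0,-4,0,0.02,0.31,-0.02,-1,0,0,-15,0.02,0.31,-0.02,-1,0,0,-20,0,0,0,-1,0,0,-20,0,0,0,-1,0,0,-12,0,0,0,-1,0,0,-5,0,0,0,-1,0,0,0,0,0,0,-1,0,0,0,0,0,0,-1]'
python3 - <<'E'
from h import *
s=arm.read_state()
b=snap('scene'); cv2.imwrite('pics/s4.png',cv2.resize(b[130:280,160:320],None,fx=4,fy=4)[:,:,::-1]); print(s['position'],s['eef_rot'].round(3),s['force'])
E
```

```text
clock: 7.0
position: [0.4883, 0.0071, 0.0759]
eef_rot: [[-0.073, 0.06, 0.996], [0.001, 0.998, -0.06], [-0.997, -0.004, -0.073]]
force: [0.7, -0.6, -1.7]
opening: 0.092
[0.48829985 0.00707946 0.0758796 ] [[-0.073  0.06   0.996]
 [ 0.001  0.998 -0.06 ]
 [-0.997 -0.004 -0.073]] [ 0.68832859 -0.59449419 -1.71004721]
```

View pics/s4.png

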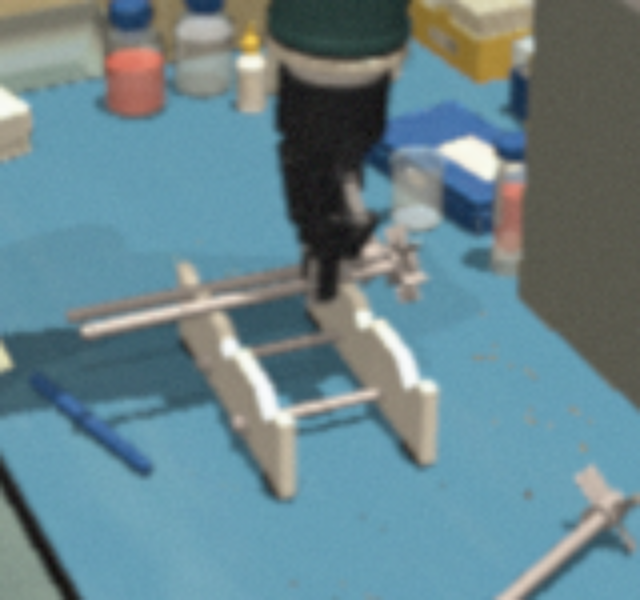

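```bash
python3 -m handwheel '[-3,-8,0,0,0,-0.06,-1,0,0,0,0,0,0,-1,0,0,0,0,0,0,-1]'
python3 - <<'E'
from h import *
s=arm.read_state();p=s['position'];print(p,s['eef_rot'].round(3))
c=arm.get_calibration('scene'); o,v=ray(c,np.array([[85,330],[405,262]])/4+[159.6,129.6])
u=np.array([.996,-.06,0]); n=np.cross(u,[0,0,1]); q=np.array([.4883,.0071,.0759]); 
P=o+v*(((q-o)@n)/(v@n))[:,None]; print(P.round(4))
E
```

```text
clock: 7.35
position: [0.4859, -0.0018, 0.0775]
eef_rot: [[-0.07, 0.07, 0.995], [0.002, 0.998, -0.07], [-0.998, -0.003, -0.07]]
force: [-0.5, 1.3, -2.6]
opening: 0.089
[ 0.48588487 -0.00182634  0.07751786] [[-0.07   0.07   0.995]
 [ 0.002  0.998 -0.07 ]
 [-0.998 -0.003 -0.07 ]]
[[0.3221 0.0171 0.0899]
 [0.5527 0.0032 0.091 ]]
```

```bash
python3 -m handwheel '[0,0,-10,0,0,0,-1,0,0,-10,0,0,0,-1,0,0,-5,0,0,0,-1,0,0,0,0,0,0,-1,0,0,-3,0,0,0,-1,0,0,-3,0,0,0,-1,0,0,0,0,0,0,-1]'
```

```text
clock: 8.05
position: [0.4858, -0.0017, 0.0435]
eef_rot: [[-0.07, 0.07, 0.995], [0.002, 0.998, -0.07], [-0.998, -0.003, -0.07]]
force: [-0.8, -1.1, -1.7]
opening: 0.09
```

```bash
python3 -m handwheel '[0,0,-1.5,0,0,0,-1,0,0,0,0,0,0,-1,0,0,-1,0,0,0,-1,0,0,0,0,0,0,-1]'
```

```text
clock: 8.45
position: [0.4865, -0.0006, 0.042]
eef_rot: [[-0.069, 0.069, 0.995], [0.003, 0.998, -0.069], [-0.998, -0.002, -0.069]]
force: [-0.5, 0.4, -1.0]
opening: 0.086
```

```bash
python3 -m handwheel '[0,0,-1,0,0,0,-1,0,0,0,0,0,0,-1]'
```

```text
clock: 8.65
position: [0.4867, -0.0005, 0.0418]
eef_rot: [[-0.068, 0.069, 0.995], [0.004, 0.998, -0.069], [-0.998, -0.001, -0.069]]
force: [-2.1, 1.0, 2.7]
opening: 0.09
```

```bash
python3 -m handwheel '[0,0,0,0,0,0,-0.7,0,0,0,0,0,0,-0.5,0,0,0,0,0,0,-0.3,0,0,0,0,0,0,-0.2,0,0,0,0,0,0,-0.2]'
python3 - <<'E'
from h import *
s=arm.read_state(); a=snap('wrist'); b=snap('scene')
cv2.imwrite('pics/s5.png',np.hstack([a[:,60:400],cv2.resize(b[130:280,170:320],(384,384))])[:,:,::-1]); print(s['position'],s['force'])
E
```

```text
clock: 9.15
position: [0.4871, -0.0009, 0.0418]
eef_rot: [[-0.067, 0.069, 0.995], [0.003, 0.998, -0.069], [-0.998, -0.002, -0.067]]
force: [0.2, 0.1, -0.5]
opening: 0.399
[ 0.48714806 -0.00093265  0.04181719] [ 0.17679815  0.05828934 -0.4655902 ]
```

View pics/s5.png

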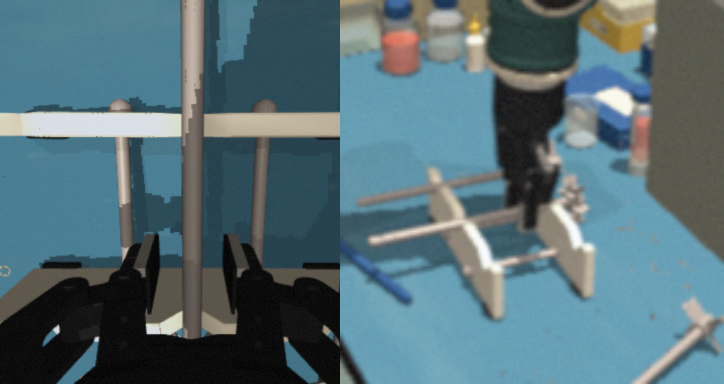

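```bash
python3 -m handwheel '[0,0,12,0,0,0,-0.2,0,0,25,0,0,0,-0.2,0,0,35,0,0,0,-0.2,0,0,25,0,-0.2,0,0.2,3,-20,5,0,-0.28,0.4,1,4,-36,0,0,0,0.4,1,4,-36,0,0,0,0.4,1,4,-36,0,0,0,0.4,1,4,-36,0,0,0,0.4,1,4,-36,0,0,0,0.4,1,3,-30,0,0,0,0.4,1,2,-15,0,0,0,0.4,1,0,0,0,0,0,0,1,0,0,0,0,0,0,1]'
python3 - <<'E'
from h import *
s=arm.read_state();c=arm.get_calibration('wrist');a=snap('wrist','w6.png')
t=arm.get_calibration('top')
def fit(m,c,n):
    ys,xs=np.nonzero(m); P=toz(c,np.c_[xs,ys],.015)[:,:2]; l=cv2.fitLine(P.astype(np.float32),cv2.DIST_HUBER,0,.005,.005).ravel(); print(n,l)
for n in ['propeller_shaft','propeller_shaft_hub']:
    for r in arm.outline_of('wrist',n)[:2]: print(n,r['confidence'],r['box'],r['region'].sum()); fit(r['region'],c,n)
print(c['xyz'],s['eef_rot'].round(3))
E
```

```text
clock: 10.65
position: [0.5143, -0.2554, 0.1605]
eef_rot: [[0.009, -0.386, 0.922], [0.002, 0.922, 0.386], [-1.0, -0.002, 0.009]]
force: [-0.1, 0.2, -0.6]
opening: 0.996
propeller_shaft 0.75 [228.2, 2.9, 272.0, 262.0] 3145
propeller_shaft [ 0.9243209   0.38161615  0.51234037 -0.25602147]
propeller_shaft_hub 0.74 [226.7, 5.7, 273.3, 263.3] 3202
propeller_shaft_hub [ 0.92321706  0.3842789   0.4930928  -0.26411813]
propeller_shaft_hub 0.24 [373.5, 143.5, 509.3, 313.4] 5569
propeller_shaft_hub [ 0.867047    0.49822637  0.4766465  -0.03754316]
[ 0.44605874 -0.28504602  0.30265385] [[ 0.009 -0.386  0.922]
 [ 0.002  0.922  0.386]
 [-1.    -0.002  0.009]]
```

View pics/w6.png

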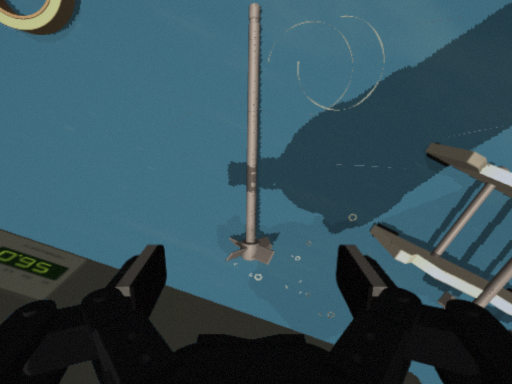

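Run:
```python
from h import *
s=arm.read_state();c=arm.get_calibration('wrist');print(s['position'],c['xyz'])
P=toz(c,[[251,249],[255,7]],[.0255,.005]); v=P[0]-P[1]; L=np.linalg.norm(v);print(P.round(4),L,'yaw',np.degrees(np.arctan2(v[1],v[0])),'grip',(P[0]-v/L*.072).round(4))
```

```text
[ 0.51452563 -0.25457306  0.16026016] [ 0.44638081 -0.28433374  0.3024493 ]
[[ 0.581  -0.2274  0.0255]
 [ 0.3695 -0.3128  0.005 ]] 0.2289688501113013 yaw 21.985085221187653 grip [ 0.5145 -0.2543  0.0191]
```

```bash
python3 -m handwheel '[0,0,-40,0,0.06,-0.08,1,0,0,-40,0,0,0,1,0,0,-25,0,0,0,1,0,0,-10,0,0,0,1,0,0,0,0,0,0,1,0,0,0,0,0,0,1]'
```

```text
clock: 11.4
position: [0.5169, -0.2493, 0.0449]
eef_rot: [[0.004, -0.381, 0.925], [0.002, 0.925, 0.381], [-1.0, 0.0, 0.005]]
force: [0.4, -0.8, -0.3]
opening: 0.999
```

```bash
python3 -m handwheel '[-3,-7,-12,0,0.03,0,1,0,0,-12,0,0,0,1,0,0,-8,0,0,0,1,0,0,-4,0,0,0,1,0,0,0,0,0,0,1,0,0,0,0,0,0,1]'
```

```text
clock: 12.0
position: [0.5152, -0.2577, 0.0088]
eef_rot: [[0.004, -0.381, 0.925], [0.0, 0.925, 0.381], [-1.0, -0.001, 0.004]]
force: [0.4, 0.2, -0.3]
opening: 0.999
```

```bash
python3 -m handwheel '[0,1,-3,0,0,0,1,0,0,0,0,0,0,1,0,0,0,0,0,0,0.3,0,0,0,0,0,0,-0.3,0,0,0,0,0,0,-1,0,0,0,0,0,0,-1,0,0,0,0,0,0,-1,0,0,0,0,0,0,-1,0,0,0,0,0,0,-1]' 60
```

```text
clock: 12.9
position: [0.5158, -0.2566, 0.0066]
eef_rot: [[0.006, -0.381, 0.925], [-0.0, 0.925, 0.381], [-1.0, -0.002, 0.005]]
force: [-1.5, 0.7, 0.9]
opening: 0.087
```

```bash
python3 -m handwheel '[0,0,8,0,0,0,-1,0,0,20,0,0,0,-1,0,0,35,-0.08,0.2,0,-1,0,0,35,-0.08,0.2,0,-1,0,0,30,-0.08,0.2,0,-1,0,0,12,0,0,-0.2,-1,-3,12,0,0,0,-0.5,-1,-6,24,0,0,0,-0.5,-1,-8,32,0,0,0,-0.5,-1,-8,32,0,0,0,-0.5,-1,-8,32,0,0,0,-0.5,-1,-6,24,0,0,0,-0.5,-1,-3,10,0,0,0,-0.1,-1,0,0,0,0,0,0,-1,0,0,0,0,0,0,-1,0,0,0,0,0,0,-1]' 60
python3 - <<'E'
from h import *
s=arm.read_state()
b=snap('scene'); cv2.imwrite('pics/s7.png',cv2.resize(b[130:280,160:320],None,fx=4,fy=4)[:,:,::-1]); print(s['position'],s['force'])
E
```

```text
clock: 14.5
position: [0.4687, -0.0859, 0.159]
eef_rot: [[-0.087, 0.092, 0.992], [0.007, 0.996, -0.091], [-0.996, -0.001, -0.087]]
force: [-0.6, -0.3, -2.5]
opening: 0.089
[ 0.46868239 -0.08591241  0.15896836] [-0.58644161 -0.31920182 -2.53028539]
```

View pics/s7.png

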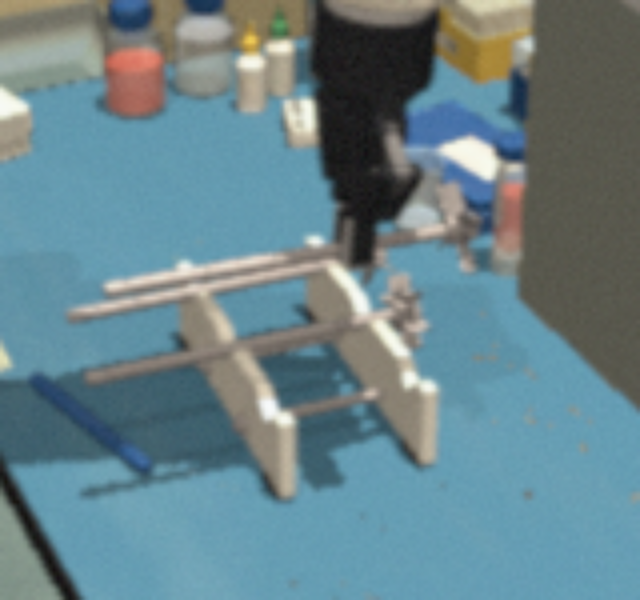

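Run:
```python
from h import *
s=arm.read_state();p=s['position'];print(p)
c=arm.get_calibration('scene'); o,v=ray(c,np.array([[110,288],[460,228],[90,378],[405,313]])/4+[159.6,129.6])
def f(v,u,q):
    n=np.cross(u,[0,0,1]); P=o+v*(((q-o)@n)/(v@n))[:,None]; d=P[1]-P[0]; print(P.round(4).tolist(),'slope',np.arctan2(d[2],np.hypot(*d[:2])),np.linalg.norm(d))
f(v[:2],s['eef_rot'][:,2]*[1,1,0],p); f(v[2:],np.array([.9976,-.07,0]),np.array([.487,-.0007,.055]))
```

```text
[ 0.46869707 -0.0860627   0.15893921]
[[0.3124, -0.0716, 0.1735], [0.5406, -0.0927, 0.1702]] slope -0.01435214631813109 0.22920463048312495
[[0.3211, 0.0109, 0.0558], [0.5492, -0.0051, 0.0547]] slope -0.005005864606390661 0.2286557189595453
```

```bash
python3 -m handwheel '[3,5,0,0,-0.08,0.15,-1,0,0,-20,0,0,0,-1,0,0,-25,0,0,0,-1,0,0,-15,0,0,0,-1,0,0,-8,0,0,0,-1,0,0,0,0,0,0,-1,0,0,0,0,0,0,-1]'
```

```text
clock: 15.25
position: [0.4739, -0.0826, 0.0895]
eef_rot: [[-0.071, 0.068, 0.995], [0.004, 0.998, -0.067], [-0.997, -0.0, -0.071]]
force: [-0.1, 0.5, -1.1]
opening: 0.09
```

```bash
python3 -m handwheel '[-1,2.5,-8,0,0,0,-1,0,0,-12,0,0,0,-1,0,0,-10,0,0,0,-1,0,0,-4,0,0,0,-1,0,0,-3,0,0,0,-1,0,0,0,0,0,0,-1,0,0,0,0,0,0,-1]'
```

```text
clock: 15.95
position: [0.4737, -0.08, 0.0505]
eef_rot: [[-0.068, 0.067, 0.995], [0.004, 0.998, -0.067], [-0.998, -0.0, -0.069]]
force: [-0.3, 0.1, -1.8]
opening: 0.09
```

```bash
python3 -m handwheel '[0,0,-3,0,0,0,-1,0,0,-2,0,0,0,-1,0,0,-1,0,0,0,-1,0,0,0,0,0,0,-1,0,0,0,0,0,0,-1]'
```

```text
clock: 16.45
position: [0.4742, -0.08, 0.0446]
eef_rot: [[-0.067, 0.067, 0.995], [0.004, 0.998, -0.067], [-0.998, -0.0, -0.067]]
force: [0.2, 0.4, -1.5]
opening: 0.088
```

```bash
python3 -m handwheel '[0,0,-1,0,0,0,-1,0,0,0,0,0,0,-1,0,0,0,0,0,0,-1]'
```

```text
clock: 16.75
position: [0.4743, -0.0799, 0.0437]
eef_rot: [[-0.067, 0.067, 0.996], [0.004, 0.998, -0.067], [-0.998, -0.0, -0.067]]
force: [-0.7, 0.7, -1.7]
opening: 0.087
```

```bash
python3 -m handwheel '[0,0,-1,0,0,0,-1,0,0,0,0,0,0,-1,0,0,-1,0,0,0,-1,0,0,0,0,0,0,-1]'
```

```text
clock: 17.15
position: [0.4744, -0.0798, 0.0432]
eef_rot: [[-0.067, 0.067, 0.996], [0.005, 0.998, -0.067], [-0.998, 0.001, -0.067]]
force: [-1.8, 1.2, 1.4]
opening: 0.086
```

```bash
python3 -m handwheel '[0,0,-1,0,0,0,-1,0,0,0,0,0,0,-1]'
```

```text
clock: 17.35
position: [0.4745, -0.0797, 0.0432]
eef_rot: [[-0.067, 0.067, 0.996], [0.006, 0.998, -0.067], [-0.998, 0.001, -0.067]]
force: [-1.6, -0.1, 1.2]
opening: 0.089
```

Seated on contact; release slowly, lift away and retreat.

```bash
python3 -m handwheel '[0,0,0,0,0,0,-0.75,0,0,0,0,0,0,-0.6,0,0,0,0,0,0,-0.45,0,0,0,0,0,0,-0.3,0,0,0,0,0,0,-0.2,0,0,0,0,0,0,-0.2,0,0,8,0,0,0,-0.2,0,0,15,0,0,0,-0.2,0,0,25,0,0,0,-0.2,0,0,35,0,0,0,-0.2,0,0,35,0,0,0,-0.2,0,-30,30,0,0,0,-0.2,0,-45,0,0,0,0,-0.2,0,-45,0,0,0,0,-0.2,0,-45,0,0,0,0,-0.2,0,-30,0,0,0,0,-0.2,0,0,0,0,0,0,-0.2,0,0,0,0,0,0,-0.2]'
python3 - <<'E'
from h import *
t=snap('top'); b=snap('scene')
cv2.imwrite('pics/f.png',np.hstack([cv2.resize(t[155:265,220:330],(400,400),interpolation=2),cv2.resize(b[150:280,170:300],(400,400),interpolation=2)])[:,:,::-1])
E
```

```text
clock: 19.15
position: [0.472, -0.2821, 0.2049]
eef_rot: [[-0.062, 0.065, 0.996], [0.003, 0.998, -0.065], [-0.998, -0.001, -0.062]]
force: [0.3, 0.8, 1.1]
opening: 0.396
```

View pics/f.png

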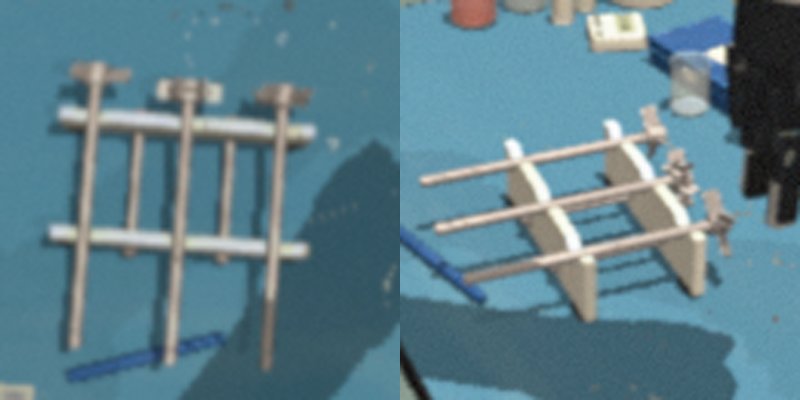

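Run:
```python
from h import *
c=arm.get_calibration('scene'); o,v=ray(c,np.array([[468,279],[718,222],[440,228],[682,180]])*[1,1]/(400/130)+np.array([170-400/(400/130),150])-.3)
for i,y in ((0,-.08),(2,0)):
    u=np.array([.9976,-.07,0]); n=np.cross(u,[0,0,1]); q=np.array([.473+.07*y,y,.055]); P=o+v[i:i+2]*(((q-o)@n)/(v[i:i+2]@n))[:,None]
    print('along rack x',((P-q)@u).round(3),'z',P[:,2].round(3))
print(arm.finish_job())
```

```text
along rack x [-0.149  0.077] z [0.056 0.057]
along rack x [-0.151  0.078] z [0.057 0.053]
the job is handed in; nothing more can be done
None
```

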